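Snap the inspection cover onto the gear case

TASK

Put the loose metal cover back on the open gear case: lay it on the two sprung jaws and bring it square up against the stop at the case's far side, and only then press it straight down until both jaws snap over its edges and it sits flat and level on the case, still flush against the stop. Let go of it and leave the gear, the bearing block and the wrench where they are.

Things in the scene. Friction and masses are not known exactly. Their poses are not given: they have to be found in the camera images.
- cover: Loose aluminium cover plate, 120 (x) x 80 (y) x 6 mm, about 0.2 kg, the same either way round, lying flat on the bench. On its top centre stands a grip rib 12 mm thick (x), 50 mm long (y), rising 32 mm above the plate's top (to 38 mm above the underside). Origin: centre of the plate's underside; z up, x along the long side, y along the rib.
- case: Fixed grey gear case, 150 x 150 mm, open on top, worm and wheel inside. Origin: centre of its underside on the bench; z up; +x points to the stop side, away from the robot; the -x side is open for sliding the cover in. The flat rim for the cover is 45 mm above the origin. At +y and -y a sprung jaw; behind each, a wall 59 to 75 mm from the middle line, 26 mm above the rim.
- seat (a point): Point on the case, at rim height (45 mm above the case's origin), axes as the case: where the centre of the cover's underside lies when the cover is fully home and flush against the stop (the cover's long side along x, either way round).
- stop (a point): Middle of the top edge of the stop's inner face. The stop is a light metal bar standing across the far (+x) side of the rim, 80 mm long in y, 26 mm high above the rim, inner face 60 mm from the seat point. Axes as the case.
- jaw_a_lip (a point): Middle of the lip of the jaw at the case's +y side, 7 mm above the rim, 37 mm from the middle line. Steel jaw, 70 mm long in x; from the lip a flat face slopes up and outward at 65 degrees from level to 27 mm above the rim. It moves straight outward against a spring (2.4 N, then 0.3 N per mm). A cover laid on both jaws rests with its underside about 13 mm above the rim.
- jaw_b_lip (a point): Middle of the lip of the jaw at the case's -y side, 7 mm above the rim, 37 mm from the middle line. A steel jaw like the other. Pressed down with some 10 to 25 N in all, the cover pushes the lips 3 mm outward each and drops to the rim; the lips then snap back over its top edges and hold it down. Axes as the case.
- gear: Bystander: dark steel spur gear lying flat, 82 mm across, 28 mm high with its hub. Origin: centre of its underside. Leave it alone.
- bearing: Bystander: blue pillow-block bearing on an aluminium riser, 50 x 90 mm, 99 mm high. Origin: centre of its underside. Leave it alone.
- wrench: Bystander: steel open wrench lying flat, 160 mm long, along its own x. Leave it alone.
Things that resemble listed ones, but are neither listed nor needed, are in the scene too. What is shaped like the cover but purple or turquoise is not meant.

How it is judged:
By the outcome, as a careful person would: the job done as asked, in the order asked, and still so for the second after the job is handed in, with the robot touching nothing.
It also fails if it takes over 48 s, if anything falls off the work surface, if the arm or the gripper's body presses on something with over 40 N, if the wrist force passes 120 N, or if a joint passes its speed limit or range.

ROBOT

A 7-joint arm with a two-finger parallel gripper is mounted at the origin on the work surface. World frame = base frame: x ahead of the robot, y to its left, z up, the work surface at z = 0. Lengths are in m, angles in rad, forces in N, time in s.
With the tool pointing down it reaches from about 0.425 to 0.95 m from the base axis. Payload 4.7 kg.
Tool frame: the origin (TCP) lies midway between the tips of the shut fingers; the grasp point (between the pads) lies 19 mm behind it (robot.hold_point_z is the distance from the TCP to the grasp point, in m); z points along the fingers, y is the line along which they close (so a half turn about z gives the same grasp; the last joint's range is limited). The gripper opens to 85 mm and grips with 20 to 120 N. Pads are 22 mm wide; open, the fingers measure 114 mm over their backs; the gripper's body (76 mm by 85 mm) begins 54 mm behind the grasp point. The pads swing forward as they close: fully open they stand 13 mm farther back than shut.
Start: joints at [-1.275, 0.469, -0.049, 1.532, 0.024, 1.141, -0.082], TCP at [0.215, 0.64, 0.201] pointing down, gripper open.
Joint ranges: [-2.59, 2.59], [-0.33, 1.99], [-1.39, 1.29], [0.1, 2.45], [-1.04, 4.18], [0.21, 1.99], [-2.66, 2.66]. Speed limits (rad/s): [2.57, 2.57, 3.14, 3.14, 3.14, 3.14, 3.14].

INTERFACE

Orientations are given as a rotation vector (axis times angle).
In Python, from bench import robot, optics, workorder, nets gives the robot as it stands.
- The arm moves only by the tool play_rows, never from a script. Its arguments are lists of equal length, an entry for each row: "fingers": the closure, from 0 (fully open) to 1 (shut); "linear": the shift along the tool's x, y, z in mm, a list of three; "roll": the turn about the tool's z in rad. In form: {"fingers": [fingers, ...], "linear": [[dx, dy, dz], ...], "roll": [roll, ...]}. A call has 1 to 8 rows; each row is the pose to reach, as a shift and turn from the pose commanded when the call began, along the tool's axes at that moment; what a row does not reach only later rows make up. A row lasts 1/12 s, in which the tool goes at most 41.7 mm and 7.16 degrees, less where a joint would pass 70% of its speed; a pose out of reach is approached as far as the arm can. A call with a gripper value outside its range is refused whole. The fingers move at their own pace and stop on an object; the grip force is fixed at half the most. Time passes only in rows, so rows that repeat a pose let the fingers close. It gives the time, the measured TCP pose, the force, the opening and the grip force at its end, in the units of the state.
- robot.observe(): the state, without advancing time (a new reading comes with each control period).
- optics.read_camera(name): name is "side" or "top" or "wrist"; returns (picture, depth): 420x560x3 uint8, blue, green, red; 420x560 float32, m along the optical axis (not along the pixel's ray), 0 where there is no reading.
- optics.camera_info(name): a dict with "mtx" (3x3 intrinsics, pixels), "distortion" ([k1, k2, p1, p2, k3] as OpenCV has them; the pictures are not rectified), "rvec" (rotation vector, rad) and "tvec" (3), from world to camera coordinates, as OpenCV has them; the wrist camera has in their place "hand_eye" (4x4, takes a point from camera to tool coordinates, whose origin is the TCP and whose axes are the flange's). Camera axes: x right, y down, z forward; pixel columns grow to the right and rows downward; lengths in m; the calibration is good to about 2 mm. A picture is of the moment at which its call begins: read the wrist's pose just before it. camera_info takes no time and is no camera call.
- workorder.hand_in(): hands the job in; it is judged then, once.
Trained networks look in the newest picture that a camera, given by its name, has taken for a name from the list of things; names that differ only in an ending like _2 or _b are one class to them, and where a whole thing is asked for, a point or a joint stands for the part that bears it (a point fixed in the world has none). Each returns a list of dicts, best first, with "conf" (0 to 1); they miss things now and then, are a little off and sometimes report something else, mostly with a low value. They report only what shows in the picture. A call takes as long as a camera call. They do not tell look-alikes from the thing itself.
- nets.look_for(camera, thing): "position" ([row, column] in pixels, amid what is visible of it).
The state is a dict: "t": time; "qpos": joint angles; "qd": joint speeds; "joint_torque": joint torques, N m; "eef_pos": TCP position; "ee_rot": TCP orientation; "ft_force": force on the tool from outside, world axes, zero at the start; "ft_torque": the same for the moment, N m; "gripper_width": opening from 0.0 (shut) to 1.0 (fully open); "gripper_force": force on a finger pad.
Only numpy, scipy, OpenCV 4.12 (cv2) and the standard library are available. Lean on these libraries where they do the work, as an engineer would, in place of code of your own. Each camera call takes 0.05 s, during which the arm holds its last target. There are 200 camera calls.

## Working session

There is one attempt and no reset: what is moved stays moved. The work goes in short steps, Python scripts to look and compute and a tool call to move; the robot and the scene stay as the last step left them, time stands still between calls to the robot, and variables do not carry over. Pictures are saved under pics/ and viewed, at most 14 in all, crops included, and the job is handed in when it is done.

Besides the shell and the picture viewer there is one more tool, called after ">>>" as name(argument=value, ...), one argument or row to a line, values as JSON. play_rows: Moves the arm, as the interface text tells. Its arguments: {"type":"object","properties":{"fingers":{"type":"array","items":{"type":"number"}},"linear":{"type":"array","items":{"type":"array","items":{"type":"number"}}},"roll":{"type":"array","items":{"type":"number"}}},"required":["fingers","linear","roll"]}

```bash
mkdir -p pics; ls
cat > h.py <<'E'
import numpy as np, cv2
from bench import robot, optics, workorder, nets
def cam(name, save=None):
    s=robot.observe(); im,d=optics.read_camera(name); i=optics.camera_info(name)
    if 'hand_eye' in i:
        T=np.eye(4);T[:3,:3]=cv2.Rodrigues(np.array(s['ee_rot'],float))[0];T[:3,3]=s['eef_pos']
        T=T@np.array(i['hand_eye'])
    else:
        T=np.eye(4);T[:3,:3]=cv2.Rodrigues(np.array(i['rvec'],float))[0];T[:3,3]=np.ravel(i['tvec']);T=np.linalg.inv(T)
    if save: cv2.imwrite(save,im)
    return im,d,np.array(i['mtx'],float),np.array(i['distortion'],float),T
def cloud(d,K,D,T):
    v,u=np.mgrid[:d.shape[0],:d.shape[1]]
    n=cv2.undistortPoints(np.stack([u.ravel(),v.ravel()],1).astype(float)[:,None],K,D)[:,0]
    z=d.ravel(); P=np.c_[n*z[:,None],z]@T[:3,:3].T+T[:3,3]; P[z==0]=np.nan
    return P.reshape(*d.shape,3)
E
python3 - <<'E'
from h import *
s=robot.observe();print(s['t'],s['eef_pos'],s['ee_rot'],robot.hold_point_z)
for c in('top','side'):
    im,d,K,D,T=cam(c,f'pics/{c}0.png');P=cloud(d,K,D,T);print(c,T[:3,3].round(2))
    for n in('cover','case','stop','jaw_a_lip','gear','bearing','wrench'):
        for r in nets.look_for(c,n)[:4]:
            a,b=map(int,r['position']);print(n,a,b,round(r['conf'],2),P[a,b].round(3),im[a,b])
E
```

```text
pics
0.0 [0.2152027  0.63909684 0.19965584] [-5.07891872e-01 -3.10003682e+00  3.05294587e-03] 0.0187
top [ 0.48 -0.08  1.06]
cover 228 403 0.93 [ 0.552 -0.379  0.026] [102  40  74]
cover 293 284 0.71 [ 0.376 -0.068  0.037] [246 247  69]
cover 248 343 0.6 [ 0.496 -0.218  0.039] [248 245 243]
case 221 225 0.66 [0.561 0.099 0.002] [189 187 186]
stop 220 223 0.91 [0.564 0.104 0.006] [192 182 177]
jaw_a_lip 218 204 0.51 [0.563 0.143 0.068] [158 158 152]
gear 152 337 0.82 [ 0.754 -0.201  0.031] [110  98  95]
bearing 146 205 0.73 [0.745 0.144 0.094] [134  92  72]
bearing 217 204 0.45 [0.565 0.144 0.065] [164 161 161]
wrench 142 270 0.68 [ 0.783 -0.018  0.01 ] [233 225 218]
side [0.44 0.86 0.84]
cover 197 313 0.65 [ 0.491 -0.217  0.009] [248 250 249]
cover 237 354 0.62 [ 0.374 -0.063  0.015] [186 194  48]
cover 161 296 0.56 [ 0.557 -0.374  0.019] [100  39  80]
case 273 273 0.64 [0.554 0.107 0.032] [ 98 156 188]
stop 270 276 0.85 [0.548 0.104 0.04 ] [ 90 186 229]
jaw_a_lip 272 264 0.49 [0.568 0.146 0.073] [203 202 195]
gear 190 217 0.93 [ 0.758 -0.19   0.022] [70 70 68]
bearing 276 178 0.93 [0.749 0.179 0.066] [91 56 32]
bearing 232 184 0.2 [ 0.804 -0.023  0.006] [238 240 235]
wrench 232 186 0.71 [ 0.798 -0.021  0.008] [234 236 231]
```

View pics/top0.png

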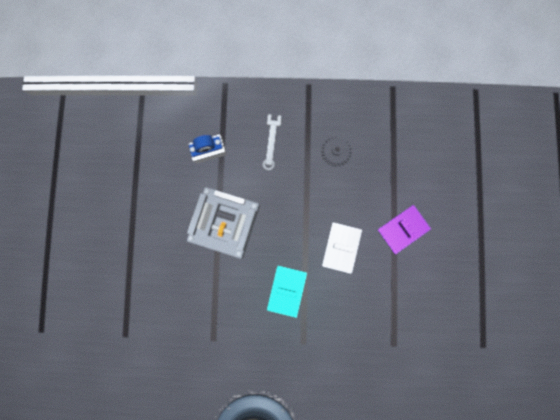

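View pics/side0.png

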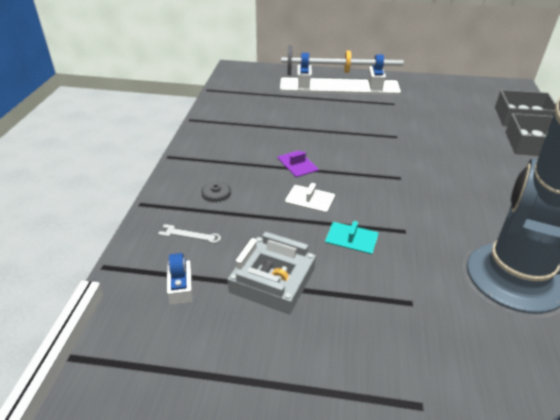

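Candidates in the top picture are white/aluminium at (248,343), turquoise at (293,284) and purple at (228,403). By the description I choose the white one. The case is at (221,225), with its stop on the upper-right side at about (197,228). Next I fit rough poses and crop the choice.

Run:
```python
from h import *
im,d,K,D,T=cam('top');P=cloud(d,K,D,T)
cv2.imwrite('pics/crop1.png',np.hstack([cv2.resize(im[215:285,310:380],(400,400),interpolation=2),cv2.resize(im[180:265,180:265],(400,400),interpolation=2)]))
for c in('top','side'):
    im,d,K,D,T=cam(c);P=cloud(d,K,D,T)
    print(c,'bench z',np.nanmedian(P[...,2][(np.abs(P[...,0]-.5)<.3)&(np.abs(P[...,1])<.3)]).round(4))
    near=np.hypot(P[...,0]-.496,P[...,1]+.218)<.1
    m=near&(im.min(2)>150)
    Q=P[m];print('cover n',m.sum(),np.nanpercentile(Q[:,2],[5,50,95]).round(3))
    q=Q[Q[:,2]<.012];print(cv2.minAreaRect((q[:,:2]*1000).astype(np.float32)),np.median(q[:,2]))
    r=Q[Q[:,2]>.025]
    if len(r): print('rib',len(r),cv2.minAreaRect((r[:,:2]*1000).astype(np.float32)))
    n=np.hypot(P[...,0]-.56,P[...,1]-.1)<.14
    q=P[n&(P[...,2]>.03)&(P[...,2]<.09)];print('case',cv2.minAreaRect((q[:,:2]*1000).astype(np.float32)),np.histogram(q[:,2],np.arange(.03,.091,.005)))
    q=q[q[:,2]>.06];print('walls',cv2.minAreaRect((q[:,:2]*1000).astype(np.float32)))
```

```text
top bench z 0.0003
cover n 1445 [-0.001  0.006  0.036]
((497.69012451171875, -220.4012451171875), (85.27701568603516, 125.59381103515625), 77.27281951904297) 0.005508788005460397
rib 94 ((496.956787109375, -220.16908264160156), (49.972232818603516, 11.842266082763672), 77.27719116210938)
case ((555.0297241210938, 98.49790954589844), (152.3539581298828, 150.4784698486328), 74.15506744384766) (array([120,  88, 811, 639,  72,  89,  95, 448, 503,   4,   0,   0]), array([0.03 , 0.035, 0.04 , 0.045, 0.05 , 0.055, 0.06 , 0.065, 0.07 ,
       0.075, 0.08 , 0.085, 0.09 ]))
walls ((563.4918212890625, 96.0897216796875), (151.6864013671875, 126.97943878173828), 74.0677261352539)
side bench z 0.0015
cover n 932 [0.    0.006 0.036]
((497.7377014160156, -238.3173370361328), (127.1313247680664, 130.69683837890625), 76.79769897460938) 0.006096558690546483
rib 66 ((498.0650939941406, -215.88311767578125), (55.34014892578125, 13.3460111618042), 77.43045043945312)
case ((556.3513793945312, 101.82357788085938), (154.52992248535156, 153.0108184814453), 74.05470275878906) (array([286, 290, 549, 944, 196, 206, 236, 405, 739,  10,   0,   0]), array([0.03 , 0.035, 0.04 , 0.045, 0.05 , 0.055, 0.06 , 0.065, 0.07 ,
       0.075, 0.08 , 0.085, 0.09 ]))
walls ((564.7263793945312, 99.5440673828125), (154.39825439453125, 129.6031951904297), 74.21968078613281)
```

View pics/crop1.png

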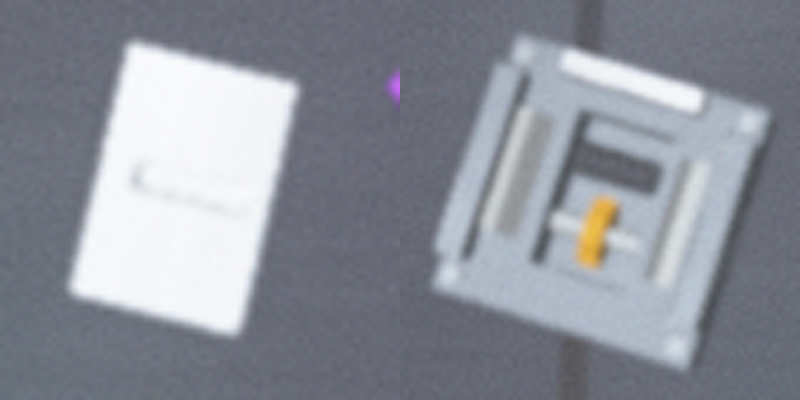

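>>> play_rows(
  fingers=[0,0,0,0,0,0,0,0],
  linear=[
    [-34,-21,0],
    [-68,-42,0],
    [-103,-64,0],
    [-137,-85,0],
    [-171,-107,0],
    [-206,-128,0],
    [-240,-150,0],
    [-274,-171,0],
  ],
  roll=[0.11,0.22,0.33,0.44,0.55,0.66,0.77,0.88],
)

```text
t: 1.62
eef_pos: [0.4215, 0.3885, 0.2011]
ee_rot: [-1.787, -2.584, -0.001]
ft_force: [0.1, 1.4, -0.7]
gripper_width: 0.997
gripper_force: 0.0
```

```bash
cat >> h.py <<'E'
def go(xyz,yaw):
    "print tool-frame shift (mm) and roll to bring TCP to xyz with tool y at world yaw (deg)"
    s=robot.observe();R=cv2.Rodrigues(np.array(s['ee_rot'],float))[0]
    y=np.degrees(np.arctan2(R[1,1],R[0,1]))
    print('t',round(s['t'],2),'pos',np.round(s['eef_pos'],4),'yaw',y.round(2),'tilt',R[:2,2].round(4),'w',s['gripper_width'],'F',np.round(s['ft_force'],1),'gf',s['gripper_force'])
    print('shift',(R.T@(np.array(xyz)-s['eef_pos'])*1000).round(1),'roll',np.radians(-((yaw-y+180)%360-180)).round(4))
E
python3 -c "
from h import *
go((.497,-.219,.2),-12.7)"
```

```text
t 1.62 pos [0.4215 0.3885 0.2011] yaw 20.66 tilt [0.0003 0.0007] w 0.9973621947862346 F [ 0.1  1.4 -0.7] gf 0.0
shift [-595.  -143.6    0.7] roll 0.5822
```

>>> play_rows(
  fingers=[0,0,0,0,0,0,0,0],
  linear=[
    [-40,-10,0],
    [-80,-19,0],
    [-120,-29,0],
    [-160,-39,0],
    [-200,-48,0],
    [-240,-58,0],
    [-280,-68,0],
    [-320,-77,0],
  ],
  roll=[0.07,0.15,0.22,0.29,0.36,0.44,0.51,0.58],
)

```text
t: 2.28
eef_pos: [0.4629, 0.062, 0.2011]
ee_rot: [-2.449, -1.968, -0.002]
ft_force: [0.9, 0.4, -0.4]
gripper_width: 0.998
gripper_force: 0.0
```

```bash
python3 -c "
from h import *
go((.497,-.219,.2),-12.7)
cam('wrist','pics/w1.png')
print(optics.camera_info('wrist')['hand_eye'])"
```

```text
t 2.28 pos [0.4629 0.062  0.2011] yaw -12.44 tilt [0.0008 0.001 ] w 0.9975839137712003 F [ 0.9  0.4 -0.4] gf 0.0
shift [-267.1   93.8    0.8] roll 0.0045
[[-4.92599525e-04 -9.62442062e-01 -2.71486711e-01  6.91165234e-02]
 [ 9.99999649e-01 -6.57969847e-04  5.18104565e-04 -8.33570961e-04]
 [-6.77275696e-04 -2.71486360e-01  9.62442049e-01 -1.73336028e-01]
 [ 0.00000000e+00  0.00000000e+00  0.00000000e+00  1.00000000e+00]]
```

View pics/w1.png

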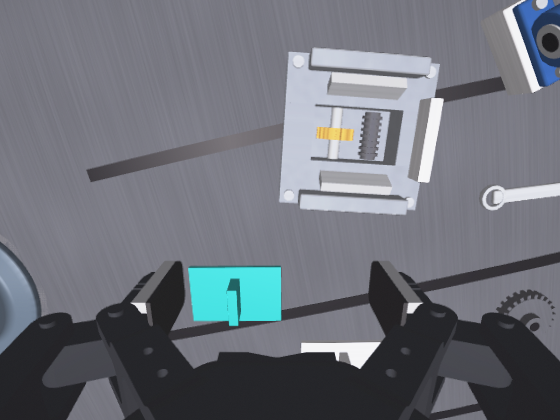

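The wrist view shows the case at about (130,360), with its white stop on the right at (140,428). The turquoise look-alike is at (295,235), and the chosen white cover is partly hidden at (350,340). I measure the case in this view.

```bash
cat >> h.py <<'E'
def case(P,im,c=(.556,.100)):
    n=np.hypot(P[...,0]-c[0],P[...,1]-c[1])<.125
    top=P[n&(P[...,2]>.066)&(P[...,2]<.076)]
    f=lambda q:cv2.minAreaRect((q[:,:2]*1000).astype(np.float32))
    rim=P[n&(P[...,2]>.035)&(P[...,2]<.08)]
    (cx,cy),(w,h),a=f(rim);print('case',cx,cy,w,h,a); a=np.radians((a+45)%90-45)
    R=np.array([[np.cos(a),np.sin(a)],[-np.sin(a),np.cos(a)]])
    L=lambda q:(q[:,:2]*1000-[cx,cy])@R.T
    t=L(top);print('top z',np.median(top[:,2]))
    pc=lambda x:np.percentile(x,[1,5,50,95,99]).round(1)
    A=t[(t[:,1]>50)];B=t[t[:,1]<-50];S=t[(abs(t[:,1])<38)&(t[:,0]>40)]
    for nm,q in(('wall+y',A),('wall-y',B),('stop',S)):print(nm,len(q),'u',pc(q[:,0]),'v',pc(q[:,1]))
    for nm,q in(('wall+y',A),('wall-y',B)):
        p=np.polyfit(q[:,0],q[:,1],1);print('slope deg',np.degrees(np.arctan(p[0])))
    p=np.polyfit(S[:,1],S[:,0],1);print('stop slope',np.degrees(np.arctan(-p[0])))
    r=P[n&(P[...,2]>.042)&(P[...,2]<.049)];print('rim z',np.median(r[:,2]))
    j=L(P[n&(P[...,2]>.055)&(P[...,2]<.0665)]);
    for s in(1,-1):
        q=j[(abs(j[:,0])<30)&(s*j[:,1]>30)&(s*j[:,1]<57)];print('jaw',s,len(q),pc(q[:,0]),pc(q[:,1]))
    return a,R,cx,cy
E
python3 -c "
from h import *
im,d,K,D,T=cam('wrist');case(cloud(d,K,D,T),im)
im,d,K,D,T=cam('top');case(cloud(d,K,D,T),im)"
```

```text
case 554.777587890625 100.25616455078125 150.9011993408203 150.22036743164062 74.06513977050781
top z 0.07088750976041458
wall+y 2850 u [-54.6 -49.6  -1.7  46.9  52.2] v [50.4 51.7 64.9 73.8 74.8]
wall-y 2129 u [-54.  -48.8  -1.1  47.4  52.7] v [-74.8 -73.8 -64.8 -51.6 -50.3]
stop 1159 u [59.1 59.5 64.4 70.6 71.3] v [-37.2 -34.1   1.9  34.6  37.3]
slope deg -0.11439334152525331
slope deg 0.084991347136785
stop slope -0.0726217603678309
rim z 0.045233373711697
jaw 1 482 [-29.3 -27.   -0.6  27.   29.1] [38.1 38.6 41.2 43.7 44.1]
jaw -1 409 [-29.5 -27.   -0.9  26.6  29.3] [-44.  -43.5 -41.  -38.4 -37.9]
case 555.208740234375 98.33922576904297 151.73451232910156 149.9748077392578 73.81916809082031
top z 0.07018280057202197
wall+y 310 u [-50.3 -45.1   0.6  47.9  52.8] v [50.3 51.8 64.9 73.6 75. ]
wall-y 334 u [-53.4 -48.1  -0.8  47.7  53.1] v [-75.3 -74.9 -66.  -51.7 -50.4]
stop 140 u [59.8 60.2 65.6 71.4 71.7] v [-37.1 -34.3   0.8  34.4  36.9]
slope deg 0.055307666536260645
slope deg 0.2567000558584864
stop slope 0.6618763983402285
rim z 0.0449599658688552
jaw 1 83 [-28.9 -27.1   0.5  25.7  28.4] [37.2 38.2 41.8 53.5 55.3]
jaw -1 31 [-21.1 -18.7   6.1  27.8  28.5] [-55.  -54.6 -42.5 -38.5 -38.1]
```

>>> play_rows(
  fingers=[0,0,0,0,0,0,0,0],
  linear=[
    [-32,11,0],
    [-65,23,0],
    [-97,34,0],
    [-130,46,0],
    [-162,57,0],
    [-195,68,0],
    [-227,80,0],
    [-227,80,0],
  ],
  roll=[0,0,0,0,0,0,0,0],
)

```text
t: 3.1
eef_pos: [0.4935, -0.1812, 0.2013]
ee_rot: [2.449, 1.96, -0.002]
ft_force: [-0.6, -0.7, 0.6]
gripper_width: 1.003
gripper_force: 0.0
```

Run:
```python
from h import *
im,d,K,D,T=cam('wrist','pics/w2.png');P=cloud(d,K,D,T)
near=np.hypot(P[...,0]-.497,P[...,1]+.219)<.1
Q=P[near&(im.min(2)>150)];f=lambda q:print(len(q),cv2.minAreaRect((q[:,:2]*1000).astype(np.float32)),np.median(q[:,2]))
f(Q[(Q[:,2]>.003)&(Q[:,2]<.01)]);r=Q[(Q[:,2]>.035)&(Q[:,2]<.042)];f(r);print(np.percentile(r,[2,98],0))
go((.497,-.219,.05),-12.7)
```

```text
5744 ((497.27593994140625, -218.01156616210938), (80.26660919189453, 120.17556762695312), 77.19345092773438) 0.006187409268226335
469 ((497.2571716308594, -218.0970001220703), (50.471519470214844, 11.4782133102417), 77.7927474975586) 0.03816146058255171
[[ 0.48813605 -0.24131883  0.03658491]
 [ 0.50620925 -0.19429713  0.03961789]]
t 3.15 pos [ 0.4934 -0.1776  0.2009] yaw -12.52 tilt [ 0.0005 -0.0017] w 1.0005642846454472 F [ 0.6  0.  -0. ] gf 0.0
shift [-39.4  12.4 150.9] roll 0.0032
```

View pics/w2.png

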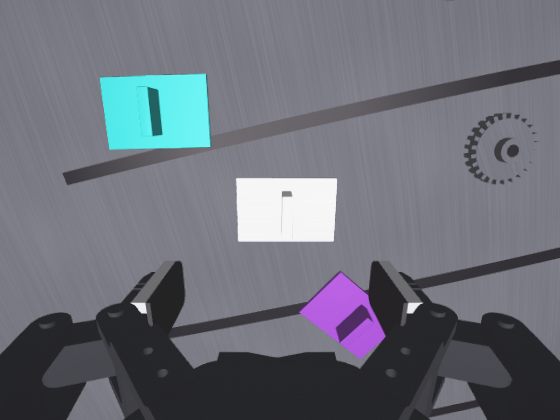

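The wrist view shows the white cover at (210,287) with its rib standing at (215,287). Turquoise is at (112,157) and purple at (315,345), neither in the way of the grasp. I descend over the rib.

>>> play_rows(
  fingers=[0,0,0,0,0,0,0,0],
  linear=[
    [-20,6,20],
    [-38,12,55],
    [-38,12,90],
    [-38,12,125],
    [-38,12,155],
    [-38,12,175],
    [-38,12,186],
    [-38,12,191],
  ],
  roll=[0,0,0,0,0,0,0,0],
)

```text
t: 3.82
eef_pos: [0.4964, -0.2122, 0.0079]
ee_rot: [-2.441, -1.973, 0.001]
ft_force: [0.6, -0.2, 0.4]
gripper_width: 0.995
gripper_force: 0.0
```

>>> play_rows(
  fingers=[0,0.3,0.6,0.8,1,1,1,1],
  linear=[
    [0,0,0],
    [0,0,0],
    [0,0,0],
    [0,0,0],
    [0,0,0],
    [0,0,0],
    [0,0,0],
    [0,0,0],
  ],
  roll=[0,0,0,0,0,0,0,0],
)

```text
t: 4.48
eef_pos: [0.4968, -0.2146, 0.0099]
ee_rot: [2.446, 1.971, 0.0]
ft_force: [-0.7, 0.8, -0.0]
gripper_width: 0.013
gripper_force: 0.0
```

Run:
```python
from h import *
go((.497,-.219,.2),-15.95)
```

```text
t 4.48 pos [ 0.4968 -0.2146  0.0099] yaw -12.26 tilt [0.0004 0.    ] w 0.013379974956609232 F [-0.7  0.8 -0. ] gf 0.0
shift [  -4.2    1.2 -190.1] roll 0.0644
```

Run:
```python
from h import *
im,d,K,D,T=cam('wrist','pics/w3.png');im2,*_=cam('side')
print(optics.camera_info('side')['mtx'][0])
cv2.imwrite('pics/m3.png',np.hstack([cv2.resize(im,(450,400)),cv2.resize(im2[120:240,260:365],(350,400))]))
go((.497,-.219,.2),-15.95)
```

```text
[483.7351535    0.         276.01147956]
t 4.58 pos [ 0.4968 -0.2146  0.0097] yaw -12.26 tilt [0.0001 0.0001] w 0.000582261056029784 F [ 0.2 -0.   0. ] gf 0.0
shift [  -4.2    1.2 -190.3] roll 0.0644
```

View pics/m3.png

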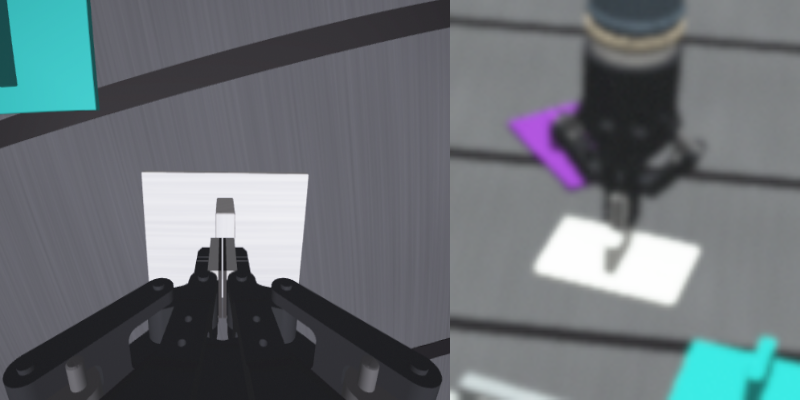

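The fingers are shut on nothing: they stand beyond the rib's near end in the picture (fingers at about (265,222), rib at (195-240,225) in the left half). I check where the cover is now against the TCP.

Run:
```python
from h import *
for c in('wrist','top','side'):
    im,d,K,D,T=cam(c);P=cloud(d,K,D,T)
    near=np.hypot(P[...,0]-.497,P[...,1]+.215)<.13
    m=near&(im.min(2)>130)
    f=lambda q:print(len(q),cv2.minAreaRect((q[:,:2]*1000).astype(np.float32)),np.median(q[:,2])) if len(q)>5 else print(len(q))
    print(c);f(P[m&(P[...,2]>.003)&(P[...,2]<.01)]);f(P[m&(P[...,2]>.034)&(P[...,2]<.042)])
    s=robot.observe();Ti=np.linalg.inv(T);tc=Ti[:3,:3]@np.array(s['eef_pos'])+Ti[:3,3]
    px=cv2.projectPoints(tc[None],np.zeros(3),np.zeros(3),K,D)[0].ravel();print('TCP px col,row',px.round(1))
    if c=='wrist':
        sub=P[200:400:12,279];print(np.c_[np.arange(200,400,12),sub.round(3)])
```

```text
wrist
18901 ((496.954833984375, -216.77940368652344), (78.20563507080078, 120.41780090332031), 77.15699005126953) 0.006073284105190452
629 ((501.0109558105469, -201.471435546875), (16.503965377807617, 11.542241096496582), 77.4311752319336) 0.038052748734355546
TCP px col,row [277.5 244. ]
[[ 2.00e+02  5.03e-01 -1.90e-01  6.00e-03]
 [ 2.12e+02  5.02e-01 -1.94e-01  1.60e-02]
 [ 2.24e+02  5.02e-01 -1.94e-01  3.70e-02]
 [ 2.36e+02  5.01e-01 -1.99e-01  3.90e-02]
 [ 2.48e+02  4.99e-01 -2.06e-01  3.80e-02]
 [ 2.60e+02  4.99e-01 -2.04e-01  5.60e-02]
 [ 2.72e+02  4.99e-01 -2.04e-01  6.80e-02]
 [ 2.84e+02  4.99e-01 -2.04e-01  7.80e-02]
 [ 2.96e+02  4.98e-01 -2.08e-01  7.80e-02]
 [ 3.08e+02  4.97e-01 -2.14e-01  7.80e-02]
 [ 3.20e+02  4.96e-01 -2.19e-01  7.70e-02]
 [ 3.32e+02  4.95e-01 -2.24e-01  7.80e-02]
 [ 3.44e+02  4.81e-01 -2.92e-01 -0.00e+00]
 [ 3.56e+02  4.79e-01 -3.01e-01  1.00e-03]
 [ 3.68e+02  4.99e-01 -2.05e-01  1.19e-01]
 [ 3.80e+02  4.99e-01 -2.04e-01  1.24e-01]
 [ 3.92e+02  4.99e-01 -2.03e-01  1.28e-01]]
top
229 ((510.50445556640625, -183.94210815429688), (34.992469787597656, 117.43772888183594), 64.05062866210938) 0.005984189773179827
0
TCP px col,row [340.1 247.7]
side
704 ((483.28338623046875, -214.54933166503906), (169.0181427001953, 137.7939910888672), 9.537325859069824) 0.0062766659502706545
23 ((502.01165771484375, -200.2854461669922), (22.680513381958008, 11.820876121520996), 78.51997375488281) 0.0374916073046101
TCP px col,row [310.8 197.2]
```

Run:
```python
import cv2
im=cv2.imread('pics/w3.png');cv2.imwrite('pics/c3.png',cv2.resize(im[190:350,170:390],(797,580),interpolation=2))
```

```text
(no output)
```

View pics/c3.png

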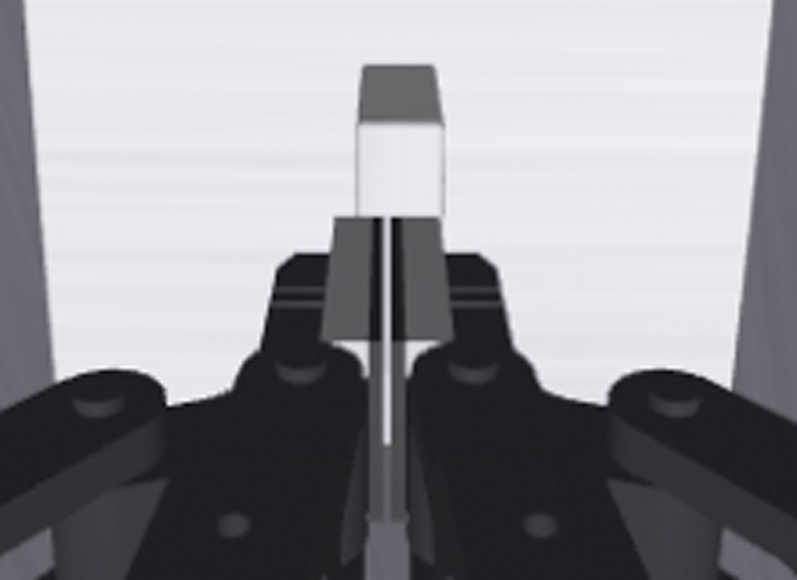

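Run:
```python
from h import *
for c in('side','wrist'):
    im,d,K,D,T=cam(c);P=cloud(d,K,D,T)
    m=(np.abs(P[...,0]-.497)<.012)&(np.abs(P[...,1]+.2146)<.03)&(P[...,2]>.008)&(P[...,2]<.12)
    q=P[m];print(c)
    for z in np.arange(.01,.12,.005):
        s=q[(q[:,2]>=z)&(q[:,2]<z+.005)]
        if len(s)>2:print(z.round(3),len(s),'x',np.percentile(s[:,0],[3,97]).round(3),'y',np.percentile(s[:,1],[3,97]).round(3))
```

```text
side
0.01 14 x [0.488 0.507] y [-0.235 -0.19 ]
0.015 14 x [0.488 0.508] y [-0.237 -0.192]
0.02 9 x [0.492 0.506] y [-0.221 -0.191]
0.025 17 x [0.488 0.509] y [-0.228 -0.19 ]
0.03 8 x [0.49  0.507] y [-0.224 -0.193]
0.035 20 x [0.495 0.507] y [-0.211 -0.191]
0.04 5 x [0.495 0.509] y [-0.214 -0.196]
0.045 9 x [0.488 0.503] y [-0.206 -0.201]
0.05 17 x [0.488 0.507] y [-0.209 -0.199]
0.055 9 x [0.488 0.506] y [-0.21  -0.203]
0.06 14 x [0.487 0.505] y [-0.209 -0.2  ]
0.065 10 x [0.486 0.507] y [-0.212 -0.2  ]
0.07 13 x [0.488 0.503] y [-0.208 -0.201]
0.075 15 x [0.485 0.506] y [-0.211 -0.199]
0.08 10 x [0.492 0.506] y [-0.214 -0.201]
0.085 19 x [0.487 0.507] y [-0.223 -0.199]
0.09 16 x [0.486 0.507] y [-0.223 -0.197]
0.095 13 x [0.49  0.508] y [-0.221 -0.197]
0.1 9 x [0.487 0.507] y [-0.221 -0.196]
0.105 11 x [0.487 0.507] y [-0.21  -0.192]
0.11 12 x [0.487 0.509] y [-0.207 -0.193]
0.115 15 x [0.488 0.507] y [-0.207 -0.193]
wrist
0.01 47 x [0.497 0.508] y [-0.195 -0.193]
0.015 54 x [0.497 0.508] y [-0.195 -0.193]
0.02 60 x [0.497 0.508] y [-0.195 -0.193]
0.025 66 x [0.497 0.507] y [-0.195 -0.192]
0.03 66 x [0.497 0.508] y [-0.195 -0.193]
0.035 662 x [0.496 0.507] y [-0.207 -0.193]
0.04 21 x [0.493 0.504] y [-0.205 -0.202]
0.045 165 x [0.487 0.508] y [-0.21  -0.202]
0.05 250 x [0.486 0.508] y [-0.21  -0.202]
0.055 240 x [0.486 0.508] y [-0.21  -0.202]
0.06 303 x [0.486 0.508] y [-0.21  -0.202]
0.065 334 x [0.486 0.508] y [-0.21  -0.202]
0.07 217 x [0.492 0.505] y [-0.205 -0.202]
0.075 632 x [0.493 0.504] y [-0.224 -0.202]
0.08 321 x [0.486 0.508] y [-0.215 -0.199]
0.085 1035 x [0.487 0.508] y [-0.223 -0.199]
0.09 646 x [0.486 0.508] y [-0.222 -0.2  ]
0.095 446 x [0.486 0.508] y [-0.206 -0.2  ]
0.1 119 x [0.49  0.502] y [-0.212 -0.196]
0.105 688 x [0.486 0.508] y [-0.209 -0.195]
0.11 911 x [0.486 0.508] y [-0.206 -0.194]
0.115 1331 x [0.486 0.508] y [-0.205 -0.194]
```

Both cameras put the shut finger tips at z≈0.044, about 34 mm above the reported TCP, so the fingers closed above the rib. I reopen, go down 34 mm further and close again.

>>> play_rows(
  fingers=[0,0,0,0,0,0,0,0],
  linear=[
    [0,0,0],
    [0,0,0],
    [0,0,0],
    [0,0,0],
    [-1,0,2],
    [-3,0,15],
    [-3,0,28],
    [-3,0,33],
  ],
  roll=[0,0,0,0,0,0.01,0.01,0.01],
)

```text
t: 5.5
eef_pos: [0.4945, -0.217, -0.0258]
ee_rot: [-2.454, -1.957, 0.003]
ft_force: [-0.4, 0.6, -0.3]
gripper_width: 0.998
gripper_force: 0.0
```

>>> play_rows(
  fingers=[0,0.3,0.6,0.8,1,1,1,1],
  linear=[
    [0,0,0],
    [0,0,0],
    [0,0,0],
    [0,0,0],
    [0,0,0],
    [0,0,0],
    [0,0,0],
    [0,0,0],
  ],
  roll=[0,0,0,0,0,0,0,0],
)

```text
t: 6.17
eef_pos: [0.4966, -0.2177, -0.0229]
ee_rot: [2.455, 1.959, 0.001]
ft_force: [-0.5, -0.1, 3.0]
gripper_width: 0.132
gripper_force: 59.1
```

Run:
```python
from h import *
go((.497,-.219,.2),-15.95)
```

```text
t 6.17 pos [ 0.4966 -0.2177 -0.0229] yaw -12.83 tilt [ 0.0011 -0.0002] w 0.13230557809986512 F [-0.5 -0.1  3. ] gf 59.091635942459106
shift [  -1.2    0.9 -222.9] roll 0.0545
```

>>> play_rows(
  fingers=[1,1,1,1,1,1,1,1],
  linear=[
    [0,0,-5],
    [0,0,-15],
    [0,0,-35],
    [0,0,-60],
    [20,-3,-85],
    [45,-6,-110],
    [75,-10,-135],
    [105,-14,-160],
  ],
  roll=[0,0,0,0,0,0,0,0],
)

```text
t: 6.83
eef_pos: [0.5051, -0.1114, 0.1383]
ee_rot: [-2.458, -1.957, 0.0]
ft_force: [1.4, 0.9, -1.9]
gripper_width: 0.128
gripper_force: 58.5
```

>>> play_rows(
  fingers=[1,1,1,1,1,1,1,1],
  linear=[
    [32,-4,-25],
    [62,-8,-45],
    [90,-12,-58],
    [115,-15,-63],
    [132,-17,-63],
    [142,-18,-63],
    [142,-18,-63],
    [142,-18,-63],
  ],
  roll=[0.01,0.02,0.03,0.04,0.055,0.055,0.055,0.055],
)

```text
t: 7.5
eef_pos: [0.5192, 0.0296, 0.1995]
ee_rot: [2.509, 1.891, -0.002]
ft_force: [0.3, -0.2, -1.6]
gripper_width: 0.128
gripper_force: 58.5
```

```bash
cat >> h.py <<'E'
def held(P,im,z0,c):
    f=lambda q:print(len(q),cv2.minAreaRect((q[:,:2]*1000).astype(np.float32)),np.median(q[:,2])) if len(q)>9 else print(len(q))
    m=(np.hypot(P[...,0]-c[0],P[...,1]-c[1])<.09)&(np.abs(P[...,2]-z0)<.006)
    print('held z');f(P[m])
E
python3 - <<'E'
from h import *
go((.5308,.1072,.2),-15.95)
im,d,K,D,T=cam('wrist','pics/w4.png');P=cloud(d,K,D,T);a=case(P,im)
s=robot.observe();held(P,im,s['eef_pos'][2]+.029,s['eef_pos'])
go((.5308,.1072,.2),-15.95)
E
```

```text
t 7.5 pos [0.5192 0.0296 0.1995] yaw -15.98 tilt [-0.0009 -0.0008] w 0.12829231445913997 F [ 0.3 -0.2 -1.6] gf 58.529212474823
shift [ 77.8 -10.2  -0.5] roll -0.0005
case 554.9260864257812 101.5502700805664 148.20082092285156 150.90289306640625 74.03516387939453
top z 0.07087103943483919
wall+y 2848 u [-53.1 -47.9   0.3  48.2  52.9] v [50.4 51.5 63.9 72.2 73.5]
wall-y 1621 u [-53.  -46.7  -0.   46.8  53.4] v [-68.9 -68.7 -62.  -51.1 -50.2]
stop 1182 u [59.5 59.8 65.1 71.  71.8] v [-37.6 -34.    0.9  34.   37.2]
slope deg 0.17041974282704273
slope deg 0.019919879862539045
stop slope -0.19195554805391032
rim z 0.045212112241014624
jaw 1 503 [-29.3 -26.7  -1.5  26.5  29.3] [37.3 37.4 40.  42.2 42.8]
jaw -1 410 [-29.3 -26.5   0.2  26.8  29.2] [-45.1 -45.1 -42.6 -40.2 -39.3]
held z
21708 ((520.9717407226562, 39.2342643737793), (60.37138366699219, 120.71491241455078), 74.00617980957031) 0.22843381270033586
t 7.55 pos [0.5192 0.0287 0.1995] yaw -16.08 tilt [-0.0008 -0.0009] w 0.1271769208653438 F [ 0.3  0.5 -1.8] gf 58.529561161994934
shift [ 78.6 -10.6  -0.6] roll -0.0023
```

View pics/w4.png

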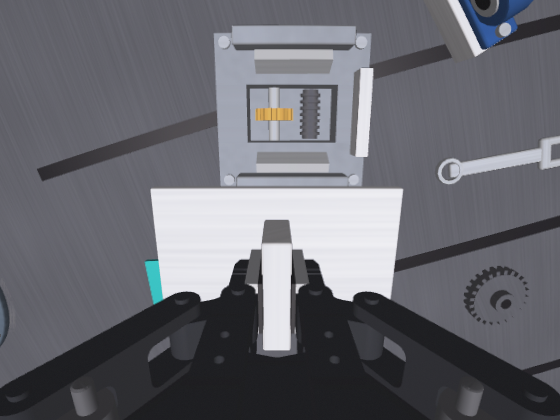

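The case at about (110,292) is clear. The cover is held centred and parallel to it. I move over, 25 mm short of the stop, and lower.

>>> play_rows(
  fingers=[1,1,1,1,1,1,1,1],
  linear=[
    [15,-2,0],
    [40,-5,10],
    [65,-9,35],
    [78.3,-10.8,65],
    [78.3,-10.8,95],
    [78.3,-10.8,120],
    [78.3,-10.8,138],
    [78.3,-10.8,146],
  ],
  roll=[0,0,0,0,0,0,0,0],
)

```text
t: 8.22
eef_pos: [0.5291, 0.106, 0.051]
ee_rot: [-2.511, -1.887, 0.009]
ft_force: [-0.4, -0.1, -1.6]
gripper_width: 0.131
gripper_force: 58.5
```

>>> play_rows(
  fingers=[1,1,1,1],
  linear=[
    [0,0,0],
    [0,0,0],
    [0,0,0],
    [0,0,0],
  ],
  roll=[0,0,0,0],
)

```text
t: 8.55
eef_pos: [0.5321, 0.1085, 0.0551]
ee_rot: [2.509, 1.89, 0.004]
ft_force: [-0.4, -0.8, -1.2]
gripper_width: 0.132
gripper_force: 58.5
```

Run:
```python
from h import *
go((.5305,.1072,.037),-15.96)
im,d,K,D,T=cam('wrist','pics/w5.png');P=cloud(d,K,D,T);s=robot.observe()
c=np.array([554.5,100.3]);a=np.radians(-15.96);R=np.array([[np.cos(a),np.sin(a)],[-np.sin(a),np.cos(a)]])
L=P.copy();L[...,:2]=(P[...,:2]*1000-c)@R.T
z=P[...,2];e=s['eef_pos'][2]+.029
pc=lambda x:np.percentile(x,[1,50,99]).round(1)
q=L[(abs(z-e)<.004)&(np.hypot(L[...,0]+25,L[...,1])<80)&(L[...,1]<48)];print('cover u',pc(q[q[:,1]>20,0]),'v',pc(q[:,1]),np.median(q[:,2]))
q=L[(z>.066)&(z<.075)&(L[...,0]>52)&(L[...,0]<80)&(abs(L[...,1])<36)];print('stop',len(q),pc(q[:,0]) if len(q) else 0)
q=L[(z>.068)&(z<.074)&(L[...,1]>45)&(L[...,1]<90)&(abs(L[...,0])<70)];print('wall/jaw +v',len(q),pc(q[:,1]))
print(robot.observe()['ft_force'],robot.observe()['ft_torque'])
```

```text
t 8.55 pos [0.5321 0.1085 0.0551] yaw -16.02 tilt [0.0027 0.001 ] w 0.13213808000980862 F [-0.4 -0.8 -1.2] gf 58.50267469882965
shift [-1.7 -1.3 18.1] roll -0.001
cover u [-83.1 -24.7  34. ] v [-15.3  20.1  41.3] 0.08407046238247515
stop 2915 [59.3 64.2 71.3]
wall/jaw +v 10030 [45.3 64.4 75. ]
[ 0.77508807  0.38199104 -1.35275708] [ 0.04544727  0.04933056 -0.01370389]
```

View pics/w5.png

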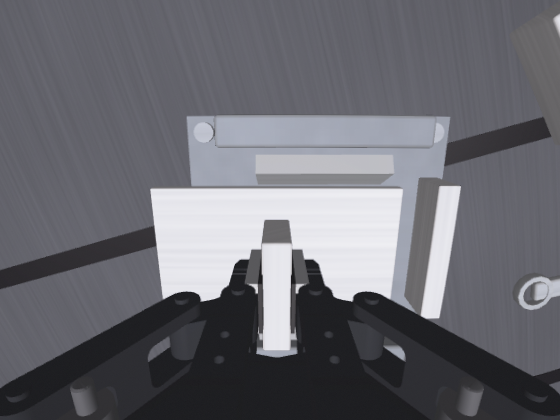

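The cover sits over the case between the jaws, parallel to it, with its front edge at column 402 about 25 mm short of the stop (column 415–440). It is 1.3 mm too far to +y, so I correct that and lay it down gently.

>>> play_rows(
  fingers=[1,1,1,1,1,1,1],
  linear=[
    [-1.4,0,3],
    [-1.4,0,8],
    [-1.4,0,13],
    [-1.4,0,16],
    [-1.4,0,18],
    [-1.4,0,18],
    [-1.4,0,18],
  ],
  roll=[0,0,0,0,0,0,0],
)

```text
t: 9.18
eef_pos: [0.5303, 0.1076, 0.0354]
ee_rot: [-2.508, -1.891, 0.001]
ft_force: [-0.1, 0.3, -1.8]
gripper_width: 0.132
gripper_force: 58.6
```

>>> play_rows(
  fingers=[1,1,1,1],
  linear=[
    [0,0,1],
    [0,0,2],
    [0,0,2],
    [0,0,2],
  ],
  roll=[0,0,0,0],
)

```text
t: 9.52
eef_pos: [0.5309, 0.1074, 0.0342]
ee_rot: [2.509, 1.891, 0.001]
ft_force: [-1.8, 0.8, 3.6]
gripper_width: 0.131
gripper_force: 59.5
```

Run:
```python
from h import *
go((.5305,.1072,.037),-15.96)
s=robot.observe();print(s['ft_torque'])
```

```text
t 9.52 pos [0.5309 0.1074 0.0342] yaw -15.98 tilt [0.0007 0.0005] w 0.13100348362707956 F [-1.8  0.8  3.6] gf 59.46600794792175
shift [-0.3 -0.3 -2.8] roll -0.0004
[0.08089572 0.21216328 0.02893684]
```

It is resting on both jaws with about 5 N. Now I slide it toward the stop, with slightly less pressure.

>>> play_rows(
  fingers=[1,1,1,1,1,1,1,1],
  linear=[
    [0,2,-0.5],
    [0,6,-0.5],
    [0,11,-0.5],
    [0,16,-0.5],
    [0,19.5,-0.5],
    [0,21.5,-0.5],
    [0,22.5,-0.5],
    [0,22.5,-0.5],
  ],
  roll=[0,0,0,0,0,0,0,0],
)

```text
t: 10.18
eef_pos: [0.5525, 0.1009, 0.034]
ee_rot: [2.509, 1.89, 0.0]
ft_force: [-2.6, 1.1, -1.1]
gripper_width: 0.131
gripper_force: 58.7
```

>>> play_rows(
  fingers=[1,1,1,1,1],
  linear=[
    [0,0.5,0],
    [0,1,0],
    [0,1.5,0],
    [0,1.5,0],
    [0,1.5,0],
  ],
  roll=[0,0,0,0,0],
)

```text
t: 10.6
eef_pos: [0.5535, 0.1007, 0.0342]
ee_rot: [-2.509, -1.891, -0.0]
ft_force: [-2.7, 1.2, -0.2]
gripper_width: 0.129
gripper_force: 58.8
```

```bash
cat >> h.py <<'E'
def fit(c=(554.5,100.3),save=None):
    im,d,K,D,T=cam('wrist',save);P=cloud(d,K,D,T);s=robot.observe()
    c=np.array(c);a=np.radians(-15.96);R=np.array([[np.cos(a),np.sin(a)],[-np.sin(a),np.cos(a)]])
    L=P.copy();L[...,:2]=(P[...,:2]*1000-c)@R.T;z=P[...,2];pc=lambda x:np.percentile(x,[1,50,99]).round(1)
    e=s['eef_pos'][2]+.029
    q=L[(abs(z-e)<.004)&(np.abs(L[...,1]-30)<9)&(np.abs(L[...,0])<57.5)];p=np.polyfit(q[:,0],q[:,2],1);print('plate z',np.median(q[:,2]),'pitch deg',np.degrees(np.arctan(p[0]*1000)))
    for v in(10,20,30):
        r=(abs(L[...,1]-v)<3)
        g=L[r&(abs(z-e)<.003)&(L[...,0]>-100)&(L[...,0]<64)];st=L[r&(z>.068)&(z<.074)&(L[...,0]>52)&(L[...,0]<80)]
        print('v',v,'plate u',pc(g[:,0]),'stop u',pc(st[:,0]) if len(st) else None)
    f=np.array(s['ft_force']);print('F u,v,z',(R@f[:2]).round(1),f[2].round(1),'tau',np.round(s['ft_torque'],2),'eef',np.round(s['eef_pos'],4))
E
python3 - <<'E'
from h import *
fit(save='pics/w6.png');go((.5545,.1003,.037),-15.96)
E
```

```text
plate z 0.0631669151277266 pitch deg -0.045043727868496294
v 10 plate u [-60.6   7.4  60.1] stop u [59.2 64.9 71.5]
v 20 plate u [-60.4   6.3  60. ] stop u [59.3 65.  71.3]
v 30 plate u [-60.3  -0.1  60. ] stop u [59.2 64.8 71.2]
F u,v,z [-2.8 -0.1] -0.4 tau [0.22 0.68 0.06] eef [0.5535 0.1007 0.0342]
t 10.65 pos [0.5535 0.1007 0.0342] yaw -15.98 tilt [-0.0001  0.0001] w 0.1268856275141573 F [-2.7  0.7 -0.4] gf 58.80834460258484
shift [-0.1  1.  -2.8] roll -0.0004
```

>>> play_rows(
  fingers=[1,1,1,1],
  linear=[
    [0,0.5,0],
    [0,1,0],
    [0,1,0],
    [0,1,0],
  ],
  roll=[0,0,0,0],
)

```text
t: 10.98
eef_pos: [0.5547, 0.1004, 0.0343]
ee_rot: [2.509, 1.891, 0.0]
ft_force: [-3.3, 1.1, 0.2]
gripper_width: 0.132
gripper_force: 58.9
```

Run:
```python
from h import *
fit()
```

```text
plate z 0.06325649549808943 pitch deg -0.036537141084952415
v 10 plate u [-59.3   8.2  60.1] stop u [59.7 65.2 71.6]
v 20 plate u [-59.3   6.5  60. ] stop u [59.7 65.4 71.6]
v 30 plate u [-58.9   0.2  59.9] stop u [59.5 65.  71.8]
F u,v,z [-4.2  0.2] 1.6 tau [0.22 0.76 0.01] eef [0.5547 0.1004 0.0343]
```

>>> play_rows(
  fingers=[1,1,1,1],
  linear=[
    [0,0.5,0],
    [0,1,0],
    [0,1,0],
    [0,1,0],
  ],
  roll=[0,0,0,0],
)

```text
t: 11.37
eef_pos: [0.5552, 0.1003, 0.0342]
ee_rot: [-2.508, -1.891, 0.001]
ft_force: [-5.3, 1.8, 2.7]
gripper_width: 0.131
gripper_force: 59.3
```

Run:
```python
from h import *
fit()
```

```text
plate z 0.06321262002998315 pitch deg -0.05947882254656266
v 10 plate u [-59.    8.1  59.9] stop u [59.7 65.1 71.5]
v 20 plate u [-58.6   7.5  59.8] stop u [59.6 64.9 71.2]
v 30 plate u [-58.4   0.7  59.8] stop u [59.6 65.1 71.6]
F u,v,z [-4.9  1.7] 2.9 tau [0.28 1.09 0.05] eef [0.5552 0.1002 0.0342]
```

>>> play_rows(
  fingers=[1,1,1,1],
  linear=[
    [0,0.5,0],
    [0,1,0],
    [0,1,0],
    [0,1,0],
  ],
  roll=[0,0,0,0],
)

```text
t: 11.75
eef_pos: [0.5551, 0.1002, 0.0342]
ee_rot: [-2.507, -1.89, 0.003]
ft_force: [-7.1, 3.3, 4.7]
gripper_width: 0.129
gripper_force: 59.6
```

Run:
```python
from h import *
fit(save='pics/w7.png');go((.5545,.1003,.037),-15.96)
im=cv2.imread('pics/w7.png');cv2.imwrite('pics/c7.png',cv2.resize(im[130:330,330:480],(600,600*200//150))[:600])
```

```text
plate z 0.06319176871525045 pitch deg -0.14851261356741222
v 10 plate u [-58.7   8.4  60. ] stop u [59.8 65.1 71.5]
v 20 plate u [-58.8   7.1  59.9] stop u [59.7 65.2 71.5]
v 30 plate u [-58.7   0.8  59.9] stop u [59.5 65.  71.6]
F u,v,z [-7.2  0. ] 4.3 tau [0.35 1.52 0.08] eef [0.5552 0.1002 0.0342]
t 11.8 pos [0.5552 0.1002 0.0342] yaw -15.96 tilt [-0.0028  0.0007] w 0.1275973646193732 F [-6.9  2.   4.3] gf 59.56055223941803
shift [-0.1 -0.7 -2.8] roll -0.0
```

View pics/c7.png

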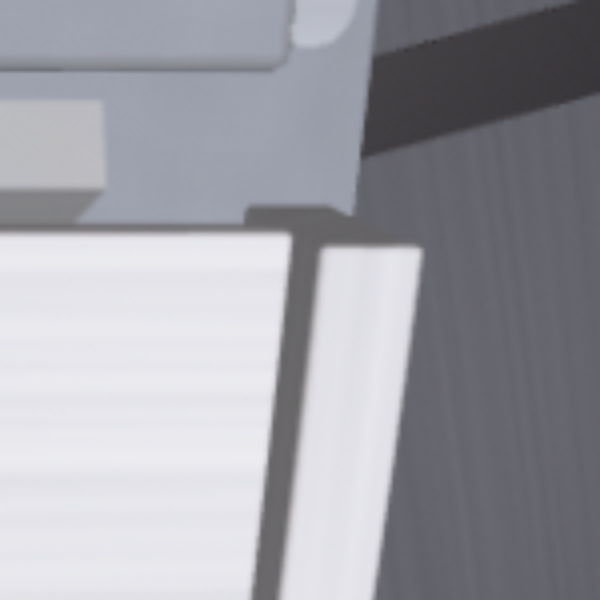

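The cover's front edge is against the stop (column 290 to the bar's inner face). Force rises with no further motion, so it is flush and square. Now I press straight down.

>>> play_rows(
  fingers=[1,1,1,1,1,1,1,1],
  linear=[
    [0,-0.5,1],
    [0,-0.5,2],
    [0,-0.5,3],
    [0,-0.5,4],
    [0,-0.5,5],
    [0,-0.5,6],
    [0,-0.5,6],
    [0,-0.5,6],
  ],
  roll=[0,0,0,0,0,0,0,0],
)

```text
t: 12.47
eef_pos: [0.5553, 0.1008, 0.0294]
ee_rot: [-2.506, -1.89, 0.0]
ft_force: [-9.4, 2.0, 12.9]
gripper_width: 0.131
gripper_force: 60.9
```

Run:
```python
from h import *
fit();go((.5545,.1003,.0221),-15.96)
```

```text
plate z 0.058419771452648483 pitch deg -0.025607780527248523
v 10 plate u [-58.9   9.2  59.9] stop u [59.3 64.7 71.2]
v 20 plate u [-58.7   7.5  59.8] stop u [59.3 64.9 71.3]
v 30 plate u [-58.6   0.7  59.8] stop u [59.2 64.7 71.2]
F u,v,z [-10.    0.1] 12.0 tau [0.42 1.83 0.06] eef [0.5553 0.1007 0.0293]
t 12.52 pos [0.5553 0.1007 0.0293] yaw -15.96 tilt [-0.0016  0.0018] w 0.12894300091623875 F [-9.5  2.8 12. ] gf 60.93584418296814
shift [-0.7 -0.6  7.2] roll 0.0001
```

>>> play_rows(
  fingers=[1,1,1,1,1,1,1,1],
  linear=[
    [0,-0.5,1.5],
    [0,-0.5,3],
    [0,-0.5,4.5],
    [0,-0.5,6],
    [0,-0.5,7.5],
    [0,-0.5,9],
    [0,-0.5,10],
    [0,-0.5,10],
  ],
  roll=[0,0,0,0,0,0,0,0],
)

```text
t: 13.18
eef_pos: [0.5552, 0.1007, 0.0221]
ee_rot: [-2.505, -1.889, -0.001]
ft_force: [-17.0, 1.2, 34.5]
gripper_width: 0.131
gripper_force: 64.3
```

Run:
```python
from h import *
fit(save='pics/w8.png');go((.5545,.1003,.0221),-15.96)
```

```text
plate z 0.0511758929884677 pitch deg 0.042397337417026025
v 10 plate u [-58.9   9.3  59.9] stop u [59.5 64.8 71.3]
v 20 plate u [-58.8   7.   59.9] stop u [59.2 64.9 71.4]
v 30 plate u [-58.5   1.2  59.8] stop u [59.2 64.8 71.3]
F u,v,z [-16.4  -2.8] 33.3 tau [0.03 3.19 0.09] eef [0.5553 0.1007 0.0221]
t 13.23 pos [0.5553 0.1007 0.0221] yaw -15.96 tilt [-0.0014  0.0034] w 0.13505579678970553 F [-16.5   1.8  33.3] gf 64.2448890209198
shift [-0.6 -0.6 -0. ] roll 0.0
```

View pics/w8.png

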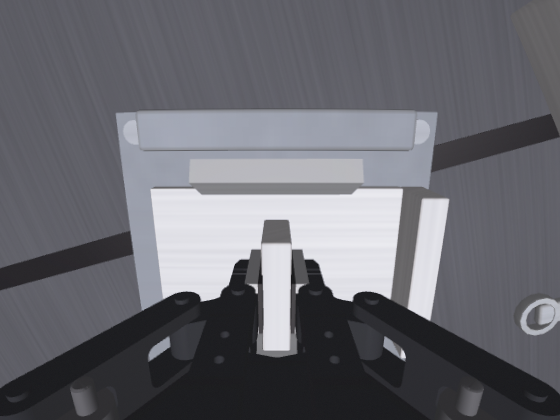

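The plate top is at z=0.0512, which is the rim plus 6 mm, and level. The +y jaw's lip overlaps the plate's edge (rows 185–193). I ease off the pressure, then open partway, because full opening would come close to the stop.

>>> play_rows(
  fingers=[1,1,1,1,1,1],
  linear=[
    [0,-0.5,-1],
    [0,-1,-2],
    [0,-1.5,-3],
    [0,-2,-3],
    [0,-2,-3],
    [0,-2,-3],
  ],
  roll=[0,0,0,0,0,0],
)

```text
t: 13.73
eef_pos: [0.5554, 0.1005, 0.0222]
ee_rot: [2.507, 1.89, 0.004]
ft_force: [-2.2, -0.0, 6.2]
gripper_width: 0.129
gripper_force: 60.4
```

Run:
```python
from h import *
fit();go((.5545,.1003,.0221),-15.96)
```

```text
plate z 0.05119482316172369 pitch deg 0.041184367771484216
v 10 plate u [-58.7   8.7  60. ] stop u [59.4 64.8 71.6]
v 20 plate u [-58.6   7.6  59.9] stop u [59.3 64.8 71.4]
v 30 plate u [-58.6   0.8  59.8] stop u [59.3 64.9 71.5]
F u,v,z [-2.3 -0.5] 7.6 tau [0.11 0.62 0.13] eef [0.5554 0.1006 0.0221]
t 13.78 pos [0.5554 0.1006 0.0221] yaw -15.99 tilt [0.0032 0.0002] w 0.131460758472046 F [-2.3  0.1  7.6] gf 60.393603444099426
shift [-0.5 -0.8  0. ] roll -0.0005
```

>>> play_rows(
  fingers=[0.8,0.65,0.55,0.55,0.55,0.55,0.55],
  linear=[
    [0,0,0],
    [0,0,0],
    [0,0,0],
    [0,0,0],
    [0,0,0],
    [0,0,0],
    [0,0,-5],
  ],
  roll=[0,0,0,0,0,0,0],
)

```text
t: 14.37
eef_pos: [0.5529, 0.1005, 0.0255]
ee_rot: [-2.508, -1.891, 0.003]
ft_force: [0.6, -0.6, -0.3]
gripper_width: 0.454
gripper_force: 0.0
```

>>> play_rows(
  fingers=[0.55,0.55,0.55,0.55,0.55,0.55,0.55,0.55],
  linear=[
    [0,0,-10],
    [0,0,-25],
    [0,0,-50],
    [0,0,-80],
    [-20,0,-110],
    [-50,0,-135],
    [-70,0,-145],
    [-70,0,-145],
  ],
  roll=[0,0,0,0,0,0,0,0],
)

```text
t: 15.03
eef_pos: [0.535, 0.0278, 0.1747]
ee_rot: [2.514, 1.879, 0.007]
ft_force: [-0.0, -0.2, -0.4]
gripper_width: 0.453
gripper_force: 0.0
```

>>> play_rows(
  fingers=[0.55,0.55,0.55],
  linear=[
    [0,0,0],
    [0,0,0],
    [0,0,0],
  ],
  roll=[0,0,0],
)

```text
t: 15.28
eef_pos: [0.5337, 0.0346, 0.1701]
ee_rot: [-2.506, -1.892, 0.003]
ft_force: [-0.3, -0.3, -0.9]
gripper_width: 0.451
gripper_force: 0.0
```

Run:
```python
from h import *
im,d,K,D,T=cam('wrist','pics/w9.png');P=cloud(d,K,D,T)
c=np.array([554.5,100.3]);a=np.radians(-15.96);R=np.array([[np.cos(a),np.sin(a)],[-np.sin(a),np.cos(a)]])
L=P.copy();L[...,:2]=(P[...,:2]*1000-c)@R.T;z=P[...,2]
q=L[(abs(L[...,0])<55)&(abs(L[...,1])<32)&(abs(z-.051)<.006)];A=np.c_[q[:,:2],np.ones(len(q))]
k=np.linalg.lstsq(A,q[:,2]*1000,rcond=None)[0];print('plate z',k[2],'tilt deg',np.degrees(k[:2]))
pc=lambda x:np.percentile(x,[1,50,99]).round(1)
m=(abs(z-.051)<.003)&(abs(L[...,1])<30)&(abs(L[...,0])<75);print('plate u',pc(L[m][:,0]))
st=L[(z>.068)&(z<.074)&(L[...,0]>52)&(L[...,0]<80)&(abs(L[...,1])<36)];print('stop u',pc(st[:,0]))
for s in(1,-1):
    j=L[(z>.0535)&(z<.06)&(abs(L[...,0])<30)&(s*L[...,1]>30)&(s*L[...,1]<48)];print('jaw',s,len(j),pc(j[:,1]))
go((.5545,.1003,.2),-15.96)
```

```text
plate z 51.13625771579846 tilt deg [ 0.03275864 -0.01806571]
plate u [-59.   -4.1  59.3]
stop u [59.6 65.4 71.7]
jaw 1 343 [37.7 39.7 41.8]
jaw -1 284 [-41.3 -39.1 -37.4]
t 15.33 pos [0.5338 0.0346 0.1701] yaw -15.88 tilt [-0.0021 -0.0003] w 0.45148338158816476 F [ 0.8 -0.5  0.1] gf 0.0
shift [ 68.9   1.9 -30. ] roll 0.0014
```

View pics/w9.png

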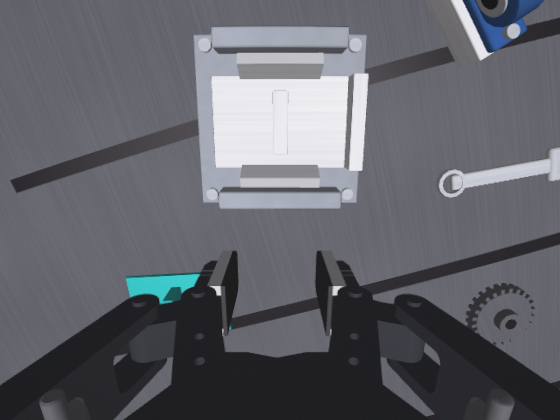

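The cover sits at (120,280), level and against the stop at column 352. Both jaw lips are back over its edges, about 37.5 mm each side of the middle line. The bystanders haven't moved and the gripper is clear.

```bash
python3 -c "
from bench import workorder
print(workorder.hand_in())"
```

```text
the job is handed in; nothing more can be done
None
```

The cover is on the gear case, flat and flush against the stop, with both jaws snapped over its edges; I let go of it and handed the job in at about 15 s, with the gear, bearing block and wrench left alone.

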